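# Clamp a module housing in the bonding jig

## Robot

A 7-joint arm with a two-finger parallel gripper is mounted at the origin on the work surface. World frame = base frame: x ahead of the robot, y to its left, z up, the work surface at z = 0. Lengths are in m, angles in rad, forces in N, time in s.
With the tool pointing down it reaches from about 0.4 to 0.85 m from the base axis. Payload 10.4 kg.
Tool frame: the origin (TCP) lies on the centre line of the jaws, within the pads' length; the fingertips stand ahead of it and the grasp point (between the pads) lies 11 mm behind it (ctrl.tips_ahead is the z of the fingertips in the tool frame, in m); z points along the fingers, y is the line along which they close (so a half turn about z gives the same grasp; the last joint's range is limited). The gripper opens to 87 mm and grips with 3 to 60 N. Pads are 19 mm wide; open, the fingers measure 117 mm over their backs; the gripper's body (75 mm by 190 mm) begins 51 mm behind the grasp point.
Start: joints at [-1.139, 0.332, -0.065, 1.46, 0.022, 1.35, -0.088], TCP at [0.275, 0.561, 0.231] pointing down, gripper open.
Joint ranges: [-2.6, 2.6], [-0.5, 2.12], [-1.47, 1.34], [0.16, 2.42], [-1.27, 4.41], [0.06, 2.06], [-2.6, 2.6]. Speed limits (rad/s): [2.22, 2.22, 2.79, 2.79, 3.14, 3.14, 3.14].

## Interface

Orientations are given as a unit quaternion [x, y, z, w].
In Python, from station import ctrl, camera, calibration gives the robot as it stands.
- The arm moves only by the tool jog_arm, never from a script. Its argument "moves" is a list of rows, each an object of numbers: "grip": the closure, from 0 (fully open) to 1 (shut); "tx", "ty", "tz": the shift along the world's x, y, z in m; "wx", "wy", "wz": the turn, a rotation vector about the world's x, y, z in degrees. In form: [{"grip": .., "tx": .., "ty": .., "tz": .., "wx": .., "wy": .., "wz": ..}, ...]. A call has 1 to 8 rows; each row is the pose to reach, as a shift and turn from the pose commanded when the call began; what a row does not reach only later rows make up. A row lasts 1/12 s, in which the tool goes at most 41.7 mm and 7.16 degrees, less where a joint would pass 70% of its speed; a pose out of reach is approached as far as the arm can. A call with a gripper value outside its range is refused whole. The fingers move at their own pace and stop on an object; "newtons" is the grip in N (left out, the last holds). Time passes only in rows, so rows that repeat a pose let the fingers close. It gives the time, the measured TCP pose, the force, the opening and the grip force at its end, in the units of the state.
- ctrl.sense(): the state, without advancing time (a new reading comes with each control period).
- camera(name): name is "side" or "top"; returns (picture, depth): 400x640x3 uint8, blue, green, red; 400x640 float32, m along the optical axis (not along the pixel's ray), 0 where there is no reading.
- calibration(name): a dict with "vfov" (degrees; the focal length in pixels is half the picture's height over the tangent of half this angle, whatever the lens; pixels are square), "cx", "cy" (the principal point, pixels), "R" (3x3) and "t" (3): a world point X has camera coordinates R X + t. Camera axes: x right, y down, z forward; pixel columns grow to the right and rows downward; lengths in m; the calibration is good to about 2 mm. A picture is of the moment at which its call begins. calibration takes no time and is no camera call.
- ctrl.close_job(): hands the job in; it is judged then, once.
The state is a dict: "clock": time; "joint_pos": joint angles; "qvel": joint speeds; "joint_torque": joint torques, N m; "ee_pos": TCP position; "tcp_rot": TCP orientation; "force": force on the tool from outside, world axes, zero at the start; "moment": the same for the moment, N m; "width": opening from 0.0 (shut) to 1.0 (fully open); "finger_force": force on a finger pad.
Only numpy, scipy, OpenCV 4.12 (cv2) and the standard library are available. Lean on these libraries where they do the work, as an engineer would, in place of code of your own. Each camera call takes 0.05 s, during which the arm holds its last target. There are 200 camera calls.

## Task

Take the flat-lidded module housing out of the carrier tray and lay it flat on the copper pad of the bonding jig, centred on the pad along the fence and with its long side flush against the fence. Then turn the eccentric knob until its lobe bears firmly on the housing and holds it against the fence, and let go. Leave the finned module in its pocket and the other things on the bench where they are.

Things in the scene. Friction and masses are not known exactly. Their poses are not given: they have to be found in the camera images.
- housing: the flat-lidded module housing: plain milled-aluminium block, 46 mm (its x) by 66 mm (its y) by 20 mm high, about 0.13 kg, flat smooth sides, a small paper label on its lid. Origin: centre of its underside, z up. It starts flat in one of the two pockets of the tray and may go into the jig either way round.
- finned: the other module in the tray: same 46 x 66 x 20 mm block but with dark cooling fins on top (32 mm high in all). Leave it in its pocket.
- tray: grey plastic carrier tray, fixed, 200 mm (its x) by 90 mm (its y). Origin: centre of its underside. Floor 4 mm thick. Walls 24 mm high along both long sides, inner faces 69 mm apart: a module's ends stand 1.5 mm from them and its lid is level with them, so no finger fits there. Pockets at x = -50 and +50 mm; a module's 66 mm sides are free for fingers but for 5 mm high lips at the pocket corners.
- jig: bonding jig, fixed: grey base plate 146 mm (its x) by 150 mm (its y), 10 mm thick. Origin: centre of its underside. Steel fence, 100 mm along y, working face at x = +43 mm facing -x, top 42 mm above the bench. In front of it a copper pad 42 (x) by 54 mm (y), top 15 mm above the bench; the housing overhangs it 6 mm at each end. Eccentric clamp on the -x side, its axis at x = -23.5 mm, y = 0.
- seat (a point): a point of the jig (jig axes): where the housing's origin lies when it is seated on the pad, centred, and flush against the fence; at jig x = +20, y = 0, z = +15 mm. The fence lies towards +x, the clamp towards -x; y runs along the fence.
- knob (a joint): angle of the eccentric, rad, positive counter-clockwise, limits +-1.75; may be turned either way. At 0 the lobe points away from the fence (jig -x). Its edge stands 22 - 7 cos(angle) mm from the axis towards the fence; a housing flush on the fence is 20.5 mm away, so it is met at about +1.36 or -1.36 rad. Stiff: 0.1 rad more presses with some 60 N. Friction holds it where it is left.
- knob_grip (a point): point on the knob's axis at mid height of its black bar handle, 51 mm above the bench. The bar turns with the lobe and points the same way: 12 mm thick, 18 mm high (42 to 60 mm above the bench), 28 mm long from the axis towards the lobe and 12 mm the other way. The point's x axis runs along the bar, away from the lobe.
- driver: bystander: screwdriver with orange handle, 150 mm long, lying on the bench. Leave it.
- case: bystander: pale round case, 60 mm diameter, 18 mm high. Leave it.
- meter: bystander: blue hand-held power meter 150 x 70 x 26 mm. Leave it.
- lobe (a point): centre of the eccentric's top face, 34 mm above the bench, 7 mm off the knob's axis: a plain steel disc, 44 mm diameter, 22 mm high (12 to 34 mm above the bench), under the bar handle.
- hex_key: bystander: dark L-shaped hex key, 90 x 25 mm, 6 mm thick. Leave it.
Mind the look-alikes: they are no part of the job. Leave any purple or red look-alike of the housing alone.

How it is judged:
On the way, in this order (a step that is already met when the one before it is completed fails the run):
1. the housing lies on the copper pad between fence and lobe (x of housing in the frame of seat above -0.007 m and z of housing in the frame of seat below 0.002 m and y of housing in the frame of seat between -0.012 and 0.012 m), for 0.2 s.
2. the lobe is turned until it bears on the housing (contact force between knob and housing above 3 N), for 0.2 s.
At the end, for the whole second after the job is handed in: The housing lies lid up and flat on the pad, its long side flush against the fence (within 1.5 mm and 0.03 rad), centred along the fence within 10 mm, at rest, with the lobe bearing on it with more than 3 N after the knob has been let go (x of housing in the frame of seat above -0.0015 m and y of housing in the frame of seat between -0.01 and 0.01 m and z of housing in the frame of seat between -0.002 and 0.002 m and angle between the y axis of housing and the y axis of seat, either way round below 0.03 rad and angle between housing's own z axis and vertical below 0.04 rad and contact force between knob and housing above 3 N and linear speed of housing below 0.01 m/s); the robot touches nothing.
It fails at once if the finned module is moved more than 15 mm (distance of finned from where it was at the start of the episode above 0.015 m).
It fails at once if a bystander (screwdriver, case, hex key or meter) is moved more than 30 mm (distance of any of driver, case, meter, hex_key from where it was at the start of the episode above 0.03 m).
It also fails if it takes over 72 s, if anything falls off the work surface, if the arm or the gripper's body presses on something with over 40 N, if the wrist force passes 120 N, or if a joint passes its speed limit or range.

## Working session

There is one attempt and no reset: what is moved stays moved. The work goes in short steps, Python scripts to look and compute and a tool call to move; the robot and the scene stay as the last step left them, time stands still between calls to the robot, and variables do not carry over. Pictures are saved under pics/ and viewed, at most 10 in all, crops included, and the job is handed in when it is done.

Besides the shell and the picture viewer there is one more tool, called after "Emit:" as name([rows], argument=value, ...), one row to a line, values as JSON. jog_arm: Moves the arm, as the interface text tells. Its arguments: {"type":"object","properties":{"moves":{"type":"array","items":{"type":"object","properties":{"grip":{"type":"number"},"tx":{"type":"number"},"ty":{"type":"number"},"tz":{"type":"number"},"wx":{"type":"number"},"wy":{"type":"number"},"wz":{"type":"number"}}}},"newtons":{"type":"number"}},"required":["moves"]}

```bash
mkdir -p pics; ls
cat > h.py <<'E'
import numpy as np, cv2
from station import ctrl, camera, calibration
def look(name,fn=None):
    im,d=camera(name)
    if fn: cv2.imwrite('pics/'+fn,im)
    return im,d
def cal(name):
    c=calibration(name); f=200/np.tan(np.radians(c['vfov'])/2)
    return c,f,np.array(c['R']),np.array(c['t'])
def ray(name,u,v,z):
    c,f,R,t=cal(name); o=-R.T@t
    d=R.T@np.array([(u-c['cx'])/f,(v-c['cy'])/f,1]); return o+d*(z-o[2])/d[2]
def cloud(name,d):
    c,f,R,t=cal(name); v,u=np.mgrid[:400,:640]
    P=np.stack([(u-c['cx'])/f*d,(v-c['cy'])/f*d,d],-1)
    return (P-t)@R
def pix(name,X):
    c,f,R,t=cal(name); p=R@np.array(X)+t; return f*p[:2]/p[2]+[c['cx'],c['cy']]
E
python3 - <<'E'
from h import *
for n in('top','side'):
    im,d=look(n,n+'0.png'); np.savez('/tmp/'+n+'0.npz',im=im,d=d); print(calibration(n))
s=ctrl.sense(); print(s, ctrl.tips_ahead)
E
```

```text
pics
{'vfov': 51.599278565872986, 'cx': 320.2760728143264, 'cy': 194.34172905805525, 'R': array([[-0.01447245, -0.99989444,  0.00128568],
       [-0.9973245 ,  0.01434309, -0.07168071],
       [ 0.0716547 , -0.00231964, -0.9974268 ]]), 't': array([0.06363996, 0.52832934, 1.13079736])}
{'vfov': 43.528439646576494, 'cx': 319.4741027442726, 'cy': 198.8021394954845, 'R': array([[ 0.98109965, -0.19279636,  0.01652391],
       [-0.09608462, -0.5595108 , -0.82323472],
       [ 0.16796196,  0.80608761, -0.56746062]]), 't': array([-0.53574221,  0.14179166,  1.07086651])}
{'clock': 0.1, 'joint_pos': array([-1.13859992,  0.33278564, -0.0647198 ,  1.46082617,  0.02159923,
        1.34997164, -0.08848754]), 'qvel': array([ 1.21157116e-04, -1.63723211e-03,  3.30691290e-04, -1.74875685e-03,
       -5.79759532e-06,  1.30752400e-03,  7.11222140e-04]), 'joint_torque': array([ 1.30128206e-03, -6.24545860e+01,  2.43474013e-02, -3.90712380e+01,
       -6.14608498e-02,  3.65100126e-02,  5.85942439e-05]), 'ee_pos': array([0.27439005, 0.5611601 , 0.22986284]), 'tcp_rot': array([ 2.25419277e-01,  9.74261633e-01, -6.36474644e-04, -1.19649500e-04]), 'force': array([ 0.09399977, -0.13049924,  0.33620348]), 'moment': array([ 0.03553349,  0.01408335, -0.01892144]), 'finger_force': 0.0, 'width': 0.999757264190735} 0.008
```

View pics/top0.png

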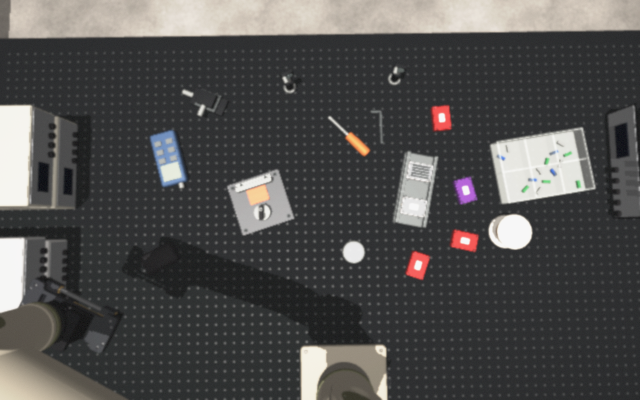

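View pics/side0.png

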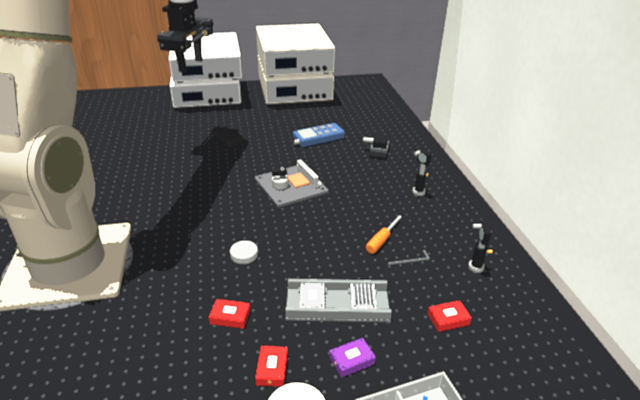

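Top view candidates: the plain block in the tray at (413,207) with a label, the finned module at (419,170), red look-alikes at (441,118), (464,241) and (418,265), and a purple one at (465,190). I choose (413,207). The jig is at (260,202), with its fence to the upper side (253,181) and its knob at (262,212).

Run:
```python
from h import *
z=np.load('/tmp/top0.npz'); im,d=z['im'],z['d']; P=cloud('top',d)
a=cv2.resize(im[145:235,375:455],None,fx=5,fy=5,interpolation=cv2.INTER_CUBIC)
b=cv2.resize(im[160:250,215:295],None,fx=5,fy=5,interpolation=cv2.INTER_CUBIC)
cv2.imwrite('pics/crop.png',np.hstack([a,b]))
for n,(u,v) in dict(lid=(408,211),fin=(419,170),pad=(258,194),knob=(262,212),fence=(253,181),base=(240,215),trayfloor=(416,188),bench=(340,200)).items(): print(n,P[v,u].round(4))
m=d>0
def rect(mask,name):
    pts=P[mask][:,:2].astype(np.float32)*1000; r=cv2.minAreaRect(pts); print(name,mask.sum(),np.round(r[0],1),np.round(r[1],1),round(r[2],2))
v,u=np.mgrid[:400,:640]
box=lambda x0,x1,y0,y1:(u>x0)&(u<x1)&(v>y0)&(v<y1)
Z=P[...,2]
rect(box(385,445,143,235)&(Z>0.003)&(Z<.05),'tray')
rect(box(220,300,162,242)&(Z>0.005)&(Z<.08),'jig')
hsv=cv2.cvtColor(im,cv2.COLOR_BGR2HSV)
cop=box(240,275,180,210)&(hsv[...,1]>90); rect(cop,'copper'); print(Z[cop].mean())
f=box(225,300,162,195)&(Z>.03)&(Z<.055); rect(f,'fence')
```

```text
lid [ 0.4792 -0.1845  0.0281]
fin [ 0.5925 -0.219   0.0253]
pad [0.5328 0.2294 0.0163]
knob [0.4812 0.2126 0.0589]
fence [0.5694 0.2432 0.0167]
base [0.4753 0.2812 0.0077]
trayfloor [ 0.5442 -0.2139  0.0049]
bench [5.137e-01 5.000e-04 1.000e-04]
tray 2392 [ 542.4 -211.5] [164.5 255.7] 88.39
jig 2823 [515.  224.3] [219.5 216.9] 1.82
copper 292 [508.7 155.5] [222.3  58.5] 72.17
0.02318927080894822
fence 185 [557.9 238.7] [12.9 99.9] 18.02
```

View pics/crop.png

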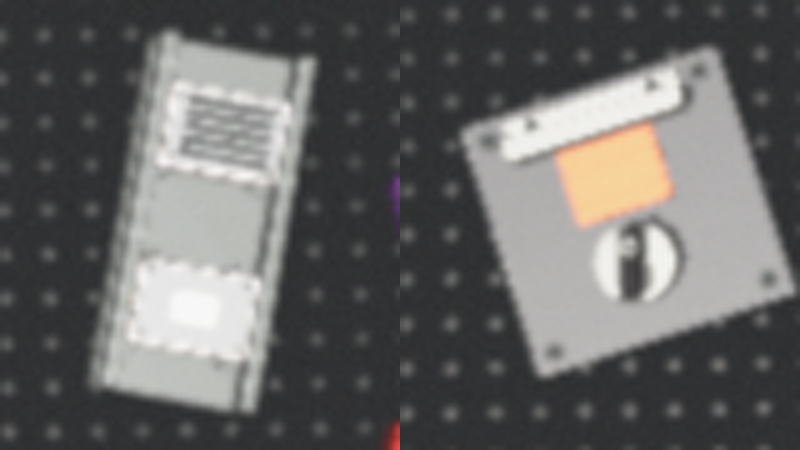

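Close crop: the left panel shows the plain labelled housing at about (413,207) and the finned module at (420,170). The right panel shows the jig with its fence, copper pad and the knob bar, which points roughly down the image. The choice is confirmed. Next I measure the exact poses.

Run:
```python
from h import *
z=np.load('/tmp/top0.npz'); im,d=z['im'],z['d']; P=cloud('top',d); Z=P[...,2]
hsv=cv2.cvtColor(im,cv2.COLOR_BGR2HSV); v,u=np.mgrid[:400,:640]
box=lambda x0,x1,y0,y1:(u>x0)&(u<x1)&(v>y0)&(v<y1)
def big(mask):
    c,_=cv2.findContours(mask.astype(np.uint8),cv2.RETR_EXTERNAL,cv2.CHAIN_APPROX_NONE); return max(c,key=cv2.contourArea)[:,0]
def rect(c,z,name):
    w=np.array([ray('top',a,b,z)[:2]*1000 for a,b in c],np.float32); r=cv2.minAreaRect(w); print(name,len(c),np.round(r[0],1),np.round(r[1],1),round(r[2],2))
V=hsv[...,2]
rect(big(box(222,300,163,240)&(V>85)),.010,'jig 146x150')
rect(big(box(242,275,180,210)&(hsv[...,1]>70)&(V>150)),.015,'copper 42x54')
rect(big(box(385,443,143,235)&(V>85)),.020,'tray')
rect(big(box(395,430,193,222)&(V>205)),.024,'lid 46x66')
rect(big(box(402,425,200,215)&(V>245)),.024,'label')
k=box(250,275,198,225)
bar=k&(Z>.05); print('bar depth',bar.sum())
rect(big(bar),.060,'bar 12x40'); q=P[bar]; print(q.mean(0), cv2.minAreaRect((q[:,:2]*1000).astype(np.float32)))
rect(big(k&(V<80)),.060,'bar dark')
disc=k&(V>185)&(hsv[...,1]<60); c=big(disc); w=np.array([ray('top',a,b,.034)[:2]*1000 for a,b in c],np.float32); print('disc',cv2.minEnclosingCircle(w))
print(d[200:222:2,252:274:2].round(3)*0+Z[200:222:2,252:274:2].round(3))
```

```text
jig 146x150 203 [511.2 228. ] [152.9 161.1] 17.6
copper 42x54 64 [532.  231.1] [45.2 56.3] 17.75
tray 207 [ 541.  -205.8] [102.3 204.4] 78.56
lid 46x66 76 [ 491.7 -199.6] [67.5 50.6] 78.94
label 22 [ 491.5 -200.9] [19.3 13.9] 88.28
bar depth 70
bar 12x40 34 [481.3 215.1] [10.7 37.5] 89.78
[0.47987752 0.21122647 0.09075124] ((473.75396728515625, 139.56341552734375), (166.25144958496094, 37.86711883544922), 84.40762329101562)
bar dark 13 [473.2 215.1] [ 5.3 16. ] 89.75
disc ((483.6212463378906, 231.05859375), 20.94607162475586)
[[0.016 0.018 0.017 0.015 0.013 0.013 0.013 0.006 0.009 0.01  0.009]
 [0.014 0.016 0.015 0.017 0.015 0.011 0.013 0.01  0.014 0.007 0.01 ]
 [0.016 0.01  0.009 0.009 0.007 0.007 0.01  0.01  0.014 0.011 0.008]
 [0.005 0.009 0.01  0.036 0.06  0.058 0.034 0.033 0.007 0.009 0.011]
 [0.007 0.008 0.037 0.039 0.057 0.061 0.038 0.034 0.033 0.005 0.01 ]
 [0.009 0.007 0.032 0.035 0.06  0.058 0.045 0.041 0.034 0.018 0.009]
 [0.007 0.033 0.036 0.036 0.06  0.059 0.033 0.034 0.035 0.027 0.013]
 [0.012 0.006 0.033 0.035 0.061 1.166 0.034 0.031 0.033 0.019 0.011]
 [0.014 0.008 0.031 0.037 0.06  0.059 0.035 0.035 0.035 0.011 0.011]
 [0.01  0.008 0.012 0.037 0.058 0.057 0.036 0.034 0.014 0.009 0.01 ]
 [0.011 0.01  0.01  0.009 0.01  0.033 0.011 0.011 0.011 0.011 0.009]]
```

Emit:
jog_arm([
  {"tx":0.027,"ty":-0.03,"wz":-4},
  {"tx":0.038,"ty":-0.066,"wz":-8},
  {"tx":0.05,"ty":-0.104,"wz":-12},
  {"tx":0.062,"ty":-0.142,"wz":-16},
  {"tx":0.073,"ty":-0.18,"wz":-20},
  {"tx":0.083,"ty":-0.22,"wz":-24},
  {"tx":0.093,"ty":-0.26,"wz":-28},
  {"tx":0.103,"ty":-0.3,"wz":-32},
])

```text
$.moves[0]: bad value
```

Emit:
jog_arm([
  {"tx":0.114,"ty":-0.459,"tz":-0.07,"wz":-43},
  {"tx":0.114,"ty":-0.459,"tz":-0.07,"wz":-43},
  {"tx":0.114,"ty":-0.459,"tz":-0.07,"wz":-43},
  {"tx":0.114,"ty":-0.459,"tz":-0.07,"wz":-43},
  {"tx":0.114,"ty":-0.459,"tz":-0.07,"wz":-43},
  {"tx":0.114,"ty":-0.459,"tz":-0.07,"wz":-43},
  {"tx":0.114,"ty":-0.459,"tz":-0.07,"wz":-43},
  {"tx":0.114,"ty":-0.459,"tz":-0.07,"wz":-43},
])

```text
$.moves[0]: bad value
```

Emit:
jog_arm([
  {"grip":0,"tx":0.217,"ty":-0.759,"tz":-0.03,"wx":0,"wy":0,"wz":-75},
  {"grip":0,"tx":0.217,"ty":-0.759,"tz":-0.03,"wx":0,"wy":0,"wz":-75},
  {"grip":0,"tx":0.217,"ty":-0.759,"tz":-0.03,"wx":0,"wy":0,"wz":-75},
  {"grip":0,"tx":0.217,"ty":-0.759,"tz":-0.03,"wx":0,"wy":0,"wz":-75},
  {"grip":0,"tx":0.217,"ty":-0.759,"tz":-0.03,"wx":0,"wy":0,"wz":-75},
  {"grip":0,"tx":0.217,"ty":-0.759,"tz":-0.03,"wx":0,"wy":0,"wz":-75},
  {"grip":0,"tx":0.217,"ty":-0.759,"tz":-0.03,"wx":0,"wy":0,"wz":-75},
  {"grip":0,"tx":0.217,"ty":-0.759,"tz":-0.03,"wx":0,"wy":0,"wz":-75},
])

```text
clock: 0.77
ee_pos: [0.366, 0.2392, 0.2176]
tcp_rot: [0.667, 0.745, -0.0, -0.0]
force: [0.7, 0.9, 1.1]
width: 1.0
finger_force: 0.0
```

Emit:
jog_arm([
  {"grip":0,"tx":0.125,"ty":-0.438,"tz":-0.09,"wx":0,"wy":0,"wz":-17.7},
  {"grip":0,"tx":0.125,"ty":-0.438,"tz":-0.09,"wx":0,"wy":0,"wz":-17.7},
  {"grip":0,"tx":0.125,"ty":-0.438,"tz":-0.09,"wx":0,"wy":0,"wz":-17.7},
  {"grip":0,"tx":0.125,"ty":-0.438,"tz":-0.09,"wx":0,"wy":0,"wz":-17.7},
  {"grip":0,"tx":0.125,"ty":-0.438,"tz":-0.09,"wx":0,"wy":0,"wz":-17.7},
  {"grip":0,"tx":0.125,"ty":-0.438,"tz":-0.09,"wx":0,"wy":0,"wz":-17.7},
  {"grip":0,"tx":0.125,"ty":-0.438,"tz":-0.09,"wx":0,"wy":0,"wz":-17.7},
  {"grip":0,"tx":0.125,"ty":-0.438,"tz":-0.09,"wx":0,"wy":0,"wz":-17.7},
])

```text
clock: 1.43
ee_pos: [0.4558, -0.0753, 0.1531]
tcp_rot: [0.772, 0.636, 0.0, 0.0]
force: [1.5, 1.8, 0.7]
width: 1.001
finger_force: 0.0
```

Emit:
jog_arm([
  {"grip":0,"tx":0.036,"ty":-0.122,"tz":-0.053,"wx":0,"wy":0,"wz":-0.3},
  {"grip":0,"tx":0.036,"ty":-0.122,"tz":-0.053,"wx":0,"wy":0,"wz":-0.3},
  {"grip":0,"tx":0.036,"ty":-0.122,"tz":-0.053,"wx":0,"wy":0,"wz":-0.3},
  {"grip":0,"tx":0.036,"ty":-0.122,"tz":-0.053,"wx":0,"wy":0,"wz":-0.3},
  {"grip":0,"tx":0.036,"ty":-0.122,"tz":-0.053,"wx":0,"wy":0,"wz":-0.3},
  {"grip":0,"tx":0.036,"ty":-0.122,"tz":-0.053,"wx":0,"wy":0,"wz":-0.3},
])

```text
clock: 1.93
ee_pos: [0.4912, -0.1957, 0.0997]
tcp_rot: [0.774, 0.633, -0.001, -0.0]
force: [-0.7, 1.1, 0.1]
width: 1.0
finger_force: 0.0
```

Run:
```python
from h import *
a,da=look('side'); 
s=ctrl.sense(); print(s['ee_pos'],s['tcp_rot'])
cv2.imwrite('pics/s1.png',cv2.resize(a[200:340,240:420],None,fx=4,fy=4,interpolation=cv2.INTER_CUBIC))
hsv=cv2.cvtColor(a,cv2.COLOR_BGR2HSV)
```

```text
[ 0.49163754 -0.19454659  0.10016046] [ 7.73548474e-01  6.33737014e-01 -1.56096887e-04 -3.61469263e-04]
```

View pics/s1.png

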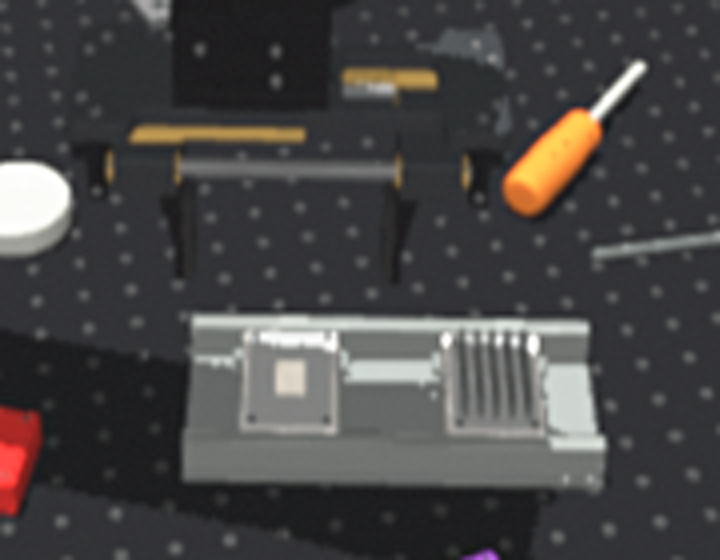

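The fingers sit above the housing lid, whose label is at about side pixel (312,294), and are symmetric about it. The finned module is to the right and clear.

Run:
```python
from h import *
print(ray('side',312.5,294.5,.024), [ray('side',240+a/4,200+b/4,.024).round(4) for a,b in((246,345),(336,345),(338,430),(242,430))])
print(ctrl.sense()['ee_pos'])
```

```text
[ 0.49237854 -0.20048519  0.024     ] [array([ 0.475 , -0.1744,  0.024 ]), array([ 0.519 , -0.1822,  0.024 ]), array([ 0.5086, -0.238 ,  0.024 ]), array([ 0.4638, -0.2299,  0.024 ])]
[ 0.49163754 -0.19454659  0.10016046]
```

Emit:
jog_arm([
  {"grip":0,"tx":0,"ty":-0.003,"tz":-0.04,"wx":0,"wy":0,"wz":0},
  {"grip":0,"tx":0,"ty":-0.003,"tz":-0.06,"wx":0,"wy":0,"wz":0},
  {"grip":0,"tx":0,"ty":-0.003,"tz":-0.06,"wx":0,"wy":0,"wz":0},
])

```text
clock: 2.23
ee_pos: [0.4898, -0.1956, 0.0374]
tcp_rot: [0.773, 0.635, -0.001, -0.002]
force: [-1.3, 1.6, -0.3]
width: 0.999
finger_force: 0.0
```

Emit:
jog_arm([
  {"grip":0,"tx":0.001,"ty":-0.003,"tz":-0.012,"wx":0,"wy":0,"wz":0},
  {"grip":0,"tx":0.001,"ty":-0.003,"tz":-0.023,"wx":0,"wy":0,"wz":0},
  {"grip":0,"tx":0.001,"ty":-0.003,"tz":-0.023,"wx":0,"wy":0,"wz":0},
  {"grip":0,"tx":0.001,"ty":-0.003,"tz":-0.023,"wx":0,"wy":0,"wz":0},
])

```text
clock: 2.57
ee_pos: [0.493, -0.201, 0.0176]
tcp_rot: [0.774, 0.634, 0.0, 0.0]
force: [-0.1, -0.7, 0.0]
width: 0.997
finger_force: 0.0
```

Emit:
jog_arm([
  {"grip":0,"tx":0,"ty":0,"tz":-0.003,"wx":0,"wy":0,"wz":0},
  {"grip":1,"tx":0,"ty":0,"tz":-0.003,"wx":0,"wy":0,"wz":0},
  {"grip":1,"tx":0,"ty":0,"tz":-0.003,"wx":0,"wy":0,"wz":0},
  {"grip":1,"tx":0,"ty":0,"tz":-0.003,"wx":0,"wy":0,"wz":0},
  {"grip":1,"tx":0,"ty":0,"tz":-0.003,"wx":0,"wy":0,"wz":0},
  {"grip":1,"tx":0,"ty":0,"tz":-0.003,"wx":0,"wy":0,"wz":0},
  {"grip":1,"tx":0,"ty":0,"tz":-0.003,"wx":0,"wy":0,"wz":0},
], newtons=30)

```text
clock: 3.15
ee_pos: [0.4929, -0.2012, 0.0144]
tcp_rot: [0.774, 0.634, 0.0, 0.0]
force: [0.1, -0.5, 0.4]
width: 0.629
finger_force: 0.0
```

Emit:
jog_arm([
  {"grip":1,"tx":0,"ty":0,"tz":0,"wx":0,"wy":0,"wz":0},
  {"grip":1,"tx":0,"ty":0,"tz":0,"wx":0,"wy":0,"wz":0},
  {"grip":1,"tx":0,"ty":0,"tz":0,"wx":0,"wy":0,"wz":0},
  {"grip":1,"tx":0,"ty":0,"tz":0,"wx":0,"wy":0,"wz":0},
  {"grip":1,"tx":0,"ty":0,"tz":0.015,"wx":0,"wy":0,"wz":0},
  {"grip":1,"tx":0,"ty":0,"tz":0.045,"wx":0,"wy":0,"wz":0},
  {"grip":1,"tx":0,"ty":0,"tz":0.08,"wx":0,"wy":0,"wz":0},
  {"grip":1,"tx":0,"ty":0,"tz":0.08,"wx":0,"wy":0,"wz":0},
])

```text
clock: 3.82
ee_pos: [0.4956, -0.2027, 0.0996]
tcp_rot: [0.774, 0.633, 0.002, 0.003]
force: [1.1, -0.4, -1.0]
width: 0.525
finger_force: 30.0
```

Emit:
jog_arm([
  {"grip":1,"tx":0.036,"ty":0.24,"tz":-0.02,"wx":0,"wy":0,"wz":29},
  {"grip":1,"tx":0.036,"ty":0.24,"tz":-0.02,"wx":0,"wy":0,"wz":29},
  {"grip":1,"tx":0.036,"ty":0.24,"tz":-0.02,"wx":0,"wy":0,"wz":29},
  {"grip":1,"tx":0.036,"ty":0.24,"tz":-0.02,"wx":0,"wy":0,"wz":29},
  {"grip":1,"tx":0.036,"ty":0.24,"tz":-0.02,"wx":0,"wy":0,"wz":29},
  {"grip":1,"tx":0.036,"ty":0.24,"tz":-0.02,"wx":0,"wy":0,"wz":29},
  {"grip":1,"tx":0.036,"ty":0.24,"tz":-0.02,"wx":0,"wy":0,"wz":29},
  {"grip":1,"tx":0.036,"ty":0.24,"tz":-0.02,"wx":0,"wy":0,"wz":29},
])

```text
clock: 4.48
ee_pos: [0.5286, 0.0411, 0.0736]
tcp_rot: [0.588, 0.809, -0.0, -0.0]
force: [0.6, -0.4, -1.6]
width: 0.526
finger_force: 30.0
```

Emit:
jog_arm([
  {"grip":1,"tx":0,"ty":0,"tz":-0.035,"wx":0,"wy":0,"wz":0},
  {"grip":1,"tx":0,"ty":0,"tz":-0.055,"wx":0,"wy":0,"wz":0},
  {"grip":1,"tx":0,"ty":0,"tz":-0.06,"wx":0,"wy":0,"wz":0},
  {"grip":1,"tx":0,"ty":0,"tz":-0.062,"wx":0,"wy":0,"wz":0},
  {"grip":1,"tx":0,"ty":0,"tz":-0.063,"wx":0,"wy":0,"wz":0},
  {"grip":1,"tx":0,"ty":0,"tz":-0.063,"wx":0,"wy":0,"wz":0},
])

```text
clock: 4.98
ee_pos: [0.5296, 0.0382, 0.0123]
tcp_rot: [0.591, 0.807, 0.001, 0.001]
force: [-0.2, 0.4, -1.1]
width: 0.524
finger_force: 30.0
```

Emit:
jog_arm([
  {"grip":1,"tx":0,"ty":0,"tz":-0.001,"wx":0,"wy":0,"wz":0},
  {"grip":1,"tx":0,"ty":0,"tz":-0.0015,"wx":0,"wy":0,"wz":0},
  {"grip":0,"tx":0,"ty":0,"tz":-0.0015,"wx":0,"wy":0,"wz":0},
  {"grip":0,"tx":0,"ty":0,"tz":-0.0015,"wx":0,"wy":0,"wz":0},
  {"grip":0,"tx":0,"ty":0,"tz":-0.0015,"wx":0,"wy":0,"wz":0},
  {"grip":0,"tx":0,"ty":0,"tz":-0.0015,"wx":0,"wy":0,"wz":0},
  {"grip":0,"tx":0,"ty":0,"tz":-0.0015,"wx":0,"wy":0,"wz":0},
  {"grip":0,"tx":0,"ty":0,"tz":-0.0015,"wx":0,"wy":0,"wz":0},
])

```text
clock: 5.65
ee_pos: [0.5289, 0.0388, 0.0099]
tcp_rot: [0.59, 0.807, 0.0, 0.0]
force: [0.1, 0.2, -0.2]
width: 0.896
finger_force: 0.0
```

Emit:
jog_arm([
  {"grip":0,"tx":0,"ty":0,"tz":0,"wx":0,"wy":0,"wz":0},
  {"grip":0,"tx":0,"ty":0,"tz":0,"wx":0,"wy":0,"wz":0},
  {"grip":0,"tx":0,"ty":0,"tz":0.02,"wx":0,"wy":0,"wz":0},
  {"grip":0,"tx":0,"ty":0,"tz":0.05,"wx":0,"wy":0,"wz":0},
  {"grip":0,"tx":0,"ty":0,"tz":0.05,"wx":0,"wy":0,"wz":7},
  {"grip":0,"tx":0,"ty":0,"tz":0.05,"wx":0,"wy":0,"wz":14},
  {"grip":0,"tx":0,"ty":0,"tz":0.05,"wx":0,"wy":0,"wz":21},
  {"grip":0,"tx":0,"ty":0,"tz":0.05,"wx":0,"wy":0,"wz":28},
])

```text
clock: 6.32
ee_pos: [0.5289, 0.0389, 0.06]
tcp_rot: [0.375, 0.927, 0.0, 0.0]
force: [-0.2, 0.3, 0.2]
width: 0.998
finger_force: 0.0
```

Emit:
jog_arm([
  {"grip":0,"tx":0,"ty":0,"tz":0,"wx":0,"wy":0,"wz":7},
  {"grip":0,"tx":0,"ty":0,"tz":0,"wx":0,"wy":0,"wz":14},
  {"grip":0,"tx":0,"ty":0,"tz":0,"wx":0,"wy":0,"wz":21},
  {"grip":0,"tx":0,"ty":0,"tz":0,"wx":0,"wy":0,"wz":28},
  {"grip":0,"tx":0,"ty":0,"tz":0,"wx":0,"wy":0,"wz":35},
  {"grip":0,"tx":0,"ty":0,"tz":0,"wx":0,"wy":0,"wz":42},
  {"grip":0,"tx":0,"ty":0,"tz":0,"wx":0,"wy":0,"wz":49},
  {"grip":0,"tx":0,"ty":0,"tz":0,"wx":0,"wy":0,"wz":56},
])

```text
clock: 6.98
ee_pos: [0.5288, 0.0387, 0.0598]
tcp_rot: [-0.104, 0.995, 0.0, -0.0]
force: [0.8, -0.1, 0.7]
width: 0.998
finger_force: 0.0
```

Emit:
jog_arm([
  {"grip":0,"tx":0,"ty":0,"tz":0,"wx":0,"wy":0,"wz":6},
  {"grip":0,"tx":0,"ty":0,"tz":0,"wx":0,"wy":0,"wz":6},
  {"grip":0,"tx":0,"ty":0,"tz":0,"wx":0,"wy":0,"wz":6},
])

```text
clock: 7.23
ee_pos: [0.5288, 0.0386, 0.0598]
tcp_rot: [-0.152, 0.988, 0.0, -0.0]
force: [0.6, -0.6, -0.3]
width: 0.996
finger_force: 0.0
```

Run:
```python
from h import *
s=ctrl.sense(); print(s['clock'],s['ee_pos'],s['tcp_rot'],s['joint_pos'].round(2),s['width'])
for n in('side','top'):
    im,d=look(n); p=pix(n,[.53,.038,.02]); print(p); V=im.max(2)
    u,v=p.astype(int); c=im[v-35:v+35,u-45:u+45]
    cv2.imwrite(f'pics/b_{n}.png',cv2.resize(c,None,fx=4,fy=4,interpolation=cv2.INTER_CUBIC))
a=cv2.imread('pics/b_side.png');b=cv2.imread('pics/b_top.png'); cv2.imwrite('pics/b.png',np.hstack([a,b]))
```

```text
7.2333 [0.52882757 0.03863087 0.05977563] [-1.51557274e-01  9.88448474e-01  8.19287969e-05 -3.37688813e-05] [-0.38  0.29  0.25  1.91 -0.09  0.95  1.79] 0.9963105829606408
[309.80708714 221.37775118]
[326.75865082 193.93070977]
```

View pics/b.png

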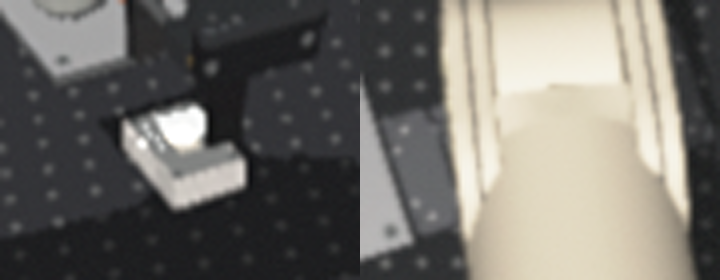

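Emit:
jog_arm([
  {"grip":0,"tx":0,"ty":0,"tz":-0.025,"wx":0,"wy":0,"wz":0},
  {"grip":0,"tx":0,"ty":0,"tz":-0.045,"wx":0,"wy":0,"wz":0},
  {"grip":0,"tx":0,"ty":0,"tz":-0.05,"wx":0,"wy":0,"wz":0},
  {"grip":0,"tx":0,"ty":0,"tz":-0.05,"wx":0,"wy":0,"wz":0},
  {"grip":1,"tx":0,"ty":0,"tz":-0.05,"wx":0,"wy":0,"wz":0},
  {"grip":1,"tx":0,"ty":0,"tz":-0.05,"wx":0,"wy":0,"wz":0},
  {"grip":1,"tx":0,"ty":0,"tz":-0.05,"wx":0,"wy":0,"wz":0},
  {"grip":1,"tx":0,"ty":0,"tz":-0.05,"wx":0,"wy":0,"wz":0},
])

```text
clock: 8.0
ee_pos: [0.529, 0.0388, 0.0101]
tcp_rot: [-0.153, 0.988, 0.0, 0.0]
force: [0.7, 1.0, -0.7]
width: 0.783
finger_force: 0.0
```

Emit:
jog_arm([
  {"grip":1,"tx":0,"ty":0,"tz":0,"wx":0,"wy":0,"wz":0},
  {"grip":1,"tx":0,"ty":0,"tz":0,"wx":0,"wy":0,"wz":0},
  {"grip":1,"tx":0,"ty":0,"tz":0,"wx":0,"wy":0,"wz":0},
  {"grip":1,"tx":0,"ty":0,"tz":0,"wx":0,"wy":0,"wz":0},
])

```text
clock: 8.33
ee_pos: [0.529, 0.0389, 0.01]
tcp_rot: [-0.153, 0.988, 0.0, 0.0]
force: [-0.9, 0.6, 2.9]
width: 0.757
finger_force: 30.0
```

Emit:
jog_arm([
  {"grip":1,"tx":0,"ty":0,"tz":0.02,"wx":0,"wy":0,"wz":0},
  {"grip":1,"tx":0,"ty":0,"tz":0.06,"wx":0,"wy":0,"wz":0},
  {"grip":1,"tx":0,"ty":0.01,"tz":0.085,"wx":0,"wy":0,"wz":0},
  {"grip":1,"tx":0,"ty":0.05,"tz":0.085,"wx":0,"wy":0,"wz":0},
  {"grip":1,"tx":0,"ty":0.09,"tz":0.085,"wx":0,"wy":0,"wz":0},
  {"grip":1,"tx":0,"ty":0.13,"tz":0.085,"wx":0,"wy":0,"wz":0},
  {"grip":1,"tx":0,"ty":0.17,"tz":0.085,"wx":0,"wy":0,"wz":0},
  {"grip":1,"tx":-0.001,"ty":0.191,"tz":0.085,"wx":0,"wy":0,"wz":0},
])

```text
clock: 9.0
ee_pos: [0.5265, 0.2354, 0.0945]
tcp_rot: [-0.156, 0.988, 0.001, -0.0]
force: [-1.3, 0.2, -1.3]
width: 0.754
finger_force: 30.0
```

Emit:
jog_arm([
  {"grip":1,"tx":0,"ty":0,"tz":-0.02,"wx":0,"wy":0,"wz":0},
  {"grip":1,"tx":0,"ty":0,"tz":-0.02,"wx":0,"wy":0,"wz":0},
  {"grip":1,"tx":0,"ty":0,"tz":-0.02,"wx":0,"wy":0,"wz":0},
])

```text
clock: 9.25
ee_pos: [0.527, 0.2286, 0.0737]
tcp_rot: [-0.153, 0.988, -0.001, -0.001]
force: [-0.1, -1.1, -0.6]
width: 0.751
finger_force: 30.0
```

Run:
```python
from h import *
s=ctrl.sense(); print(s['clock'],s['ee_pos'],s['tcp_rot'],s['width'],s['force'])
z0=np.load('/tmp/side0.npz'); 
im,d=look('side')
cv2.imwrite('pics/c.png',np.hstack([cv2.resize(x[120:220,245:335],None,fx=4.4,fy=4.4,interpolation=cv2.INTER_CUBIC) for x in (z0['im'],im)]))
th=np.radians(17.7);ex=np.array([np.cos(th),np.sin(th)]);ey=np.array([-ex[1],ex[0]]);J=np.array([.5112,.2246])
P=lambda x,y,zz:np.r_[J+ex*x/1000+ey*y/1000,zz/1000]
for q in [(43,50,42),(43,-50,42),(-73,-75,10),(-73,75,10),(73,-75,10),(-23.5,0,60)]: print(q,((pix('side',P(*q))-[245,120])*4.4).round(), ((pix('top',P(*q))-[215,160])*5+[400,0]).round())
```

```text
9.25 [0.52697165 0.22857512 0.07369573] [-1.53176010e-01  9.88197524e-01 -8.13608544e-04 -1.44946004e-03] 0.7508815421384971 [-0.12939417 -1.1351646  -0.56741743]
(43, 50, 42) [226. 179.] [505. 160.]
(43, -50, 42) [302. 255.] [680. 102.]
(-73, -75, 10) [142. 374.] [794. 291.]
(-73, 75, 10) [ 39. 249.] [537. 376.]
(73, -75, 10) [366. 309.] [712.  44.]
(-23.5, 0, 60) [162. 217.] [626. 246.]
```

View pics/c.png

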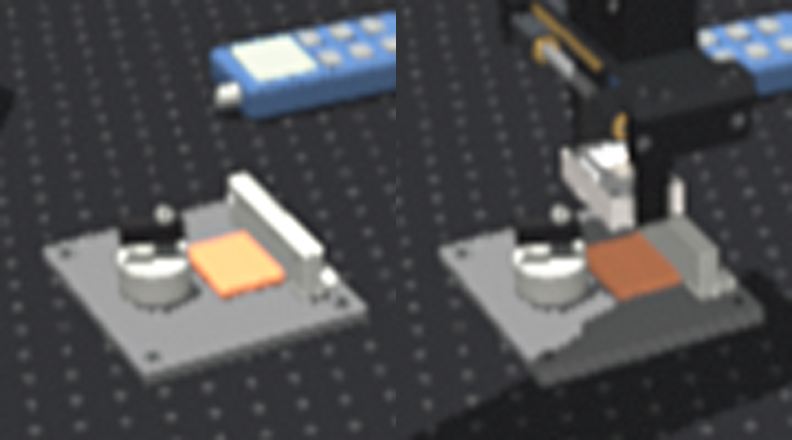

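The side view shows the housing held level above the jig pad, and the knob bar still points at jig -x. The predicted jig corners agree with the picture within about 2 mm.

Emit:
jog_arm([
  {"grip":1,"tx":0,"ty":0,"tz":-0.02,"wx":0,"wy":0,"wz":0},
  {"grip":1,"tx":0,"ty":0,"tz":-0.03,"wx":0,"wy":0,"wz":0},
  {"grip":1,"tx":0,"ty":0,"tz":-0.036,"wx":0,"wy":0,"wz":0},
  {"grip":1,"tx":0,"ty":0,"tz":-0.04,"wx":0,"wy":0,"wz":0},
  {"grip":1,"tx":0,"ty":0,"tz":-0.04,"wx":0,"wy":0,"wz":0},
  {"grip":1,"tx":0,"ty":0,"tz":-0.04,"wx":0,"wy":0,"wz":0},
])

```text
clock: 9.8
ee_pos: [0.5281, 0.2296, 0.0352]
tcp_rot: [-0.153, 0.988, 0.0, 0.0]
force: [0.2, 0.6, -1.5]
width: 0.757
finger_force: 30.0
```

Emit:
jog_arm([
  {"grip":1,"tx":-0.001,"ty":0,"tz":-0.004,"wx":0,"wy":0,"wz":0},
  {"grip":1,"tx":-0.001,"ty":0,"tz":-0.007,"wx":0,"wy":0,"wz":0},
  {"grip":1,"tx":-0.001,"ty":0,"tz":-0.009,"wx":0,"wy":0,"wz":0},
  {"grip":1,"tx":-0.001,"ty":0,"tz":-0.0095,"wx":0,"wy":0,"wz":0},
  {"grip":1,"tx":-0.001,"ty":0,"tz":-0.0095,"wx":0,"wy":0,"wz":0},
])

```text
clock: 10.22
ee_pos: [0.5268, 0.2298, 0.0252]
tcp_rot: [-0.153, 0.988, 0.0, -0.0]
force: [0.1, -0.0, -1.2]
width: 0.757
finger_force: 30.0
```

Emit:
jog_arm([
  {"grip":1,"tx":0,"ty":0,"tz":-0.0005,"wx":0,"wy":0,"wz":0},
  {"grip":1,"tx":0.001,"ty":0.0003,"tz":-0.0005,"wx":0,"wy":0,"wz":0},
  {"grip":1,"tx":0.0019,"ty":0.0006,"tz":-0.0005,"wx":0,"wy":0,"wz":0},
  {"grip":1,"tx":0.0019,"ty":0.0006,"tz":-0.0005,"wx":0,"wy":0,"wz":0},
])

```text
clock: 10.55
ee_pos: [0.5288, 0.2304, 0.025]
tcp_rot: [-0.153, 0.988, 0.0, -0.0]
force: [-3.8, -2.0, 4.6]
width: 0.755
finger_force: 30.0
```

Emit:
jog_arm([
  {"grip":1,"tx":0.0005,"ty":0.0002,"tz":0,"wx":0,"wy":0,"wz":0},
  {"grip":1,"tx":0.001,"ty":0.0003,"tz":0,"wx":0,"wy":0,"wz":0},
  {"grip":1,"tx":0.001,"ty":0.0003,"tz":0,"wx":0,"wy":0,"wz":0},
])

```text
clock: 10.8
ee_pos: [0.5295, 0.2307, 0.025]
tcp_rot: [-0.153, 0.988, 0.0, -0.0]
force: [-5.9, -1.7, 6.6]
width: 0.758
finger_force: 30.0
```

Emit:
jog_arm([
  {"grip":1,"tx":0.0005,"ty":0.0002,"tz":0,"wx":0,"wy":0,"wz":0},
  {"grip":1,"tx":0.001,"ty":0.0003,"tz":0,"wx":0,"wy":0,"wz":0},
  {"grip":1,"tx":0.001,"ty":0.0003,"tz":0,"wx":0,"wy":0,"wz":0},
])

```text
clock: 11.05
ee_pos: [0.5301, 0.2309, 0.025]
tcp_rot: [-0.153, 0.988, -0.0, -0.001]
force: [-7.0, -1.7, 8.5]
width: 0.755
finger_force: 30.0
```

Emit:
jog_arm([
  {"grip":1,"tx":0,"ty":0,"tz":0.0006,"wx":0,"wy":0,"wz":0},
  {"grip":1,"tx":0,"ty":0,"tz":0.0006,"wx":0,"wy":0,"wz":0},
  {"grip":1,"tx":0.001,"ty":0.0003,"tz":0.0006,"wx":0,"wy":0,"wz":0},
  {"grip":1,"tx":0.0015,"ty":0.0005,"tz":0.0006,"wx":0,"wy":0,"wz":0},
  {"grip":1,"tx":0.0015,"ty":0.0005,"tz":0.0006,"wx":0,"wy":0,"wz":0},
])

```text
clock: 11.47
ee_pos: [0.5302, 0.2309, 0.025]
tcp_rot: [-0.154, 0.988, -0.0, -0.002]
force: [-12.7, -4.7, 10.5]
width: 0.758
finger_force: 30.0
```

Emit:
jog_arm([
  {"grip":0,"tx":0,"ty":0,"tz":0,"wx":0,"wy":0,"wz":0},
  {"grip":0,"tx":0,"ty":0,"tz":0,"wx":0,"wy":0,"wz":0},
  {"grip":0,"tx":-0.001,"ty":0,"tz":0,"wx":0,"wy":0,"wz":0},
  {"grip":0,"tx":-0.001,"ty":0,"tz":0,"wx":0,"wy":0,"wz":0},
  {"grip":0,"tx":-0.001,"ty":0,"tz":0,"wx":0,"wy":0,"wz":0},
  {"grip":0,"tx":-0.001,"ty":0,"tz":0,"wx":0,"wy":0,"wz":0},
  {"grip":0,"tx":-0.001,"ty":0,"tz":0.03,"wx":0,"wy":0,"wz":0},
  {"grip":0,"tx":-0.001,"ty":0,"tz":0.06,"wx":0,"wy":0,"wz":0},
])

```text
clock: 12.13
ee_pos: [0.53, 0.2308, 0.0846]
tcp_rot: [-0.153, 0.988, -0.001, -0.002]
force: [0.4, 0.1, 1.0]
width: 0.999
finger_force: 0.0
```

Emit:
jog_arm([
  {"grip":0,"tx":0,"ty":0,"tz":0.02,"wx":0,"wy":0,"wz":-5},
  {"grip":0,"tx":-0.0415,"ty":-0.0143,"tz":0.02,"wx":0,"wy":0,"wz":-11},
  {"grip":0,"tx":-0.0415,"ty":-0.0143,"tz":0.02,"wx":0,"wy":0,"wz":-17.5},
  {"grip":0,"tx":-0.0415,"ty":-0.0143,"tz":0.02,"wx":0,"wy":0,"wz":-17.5},
  {"grip":0,"tx":-0.0415,"ty":-0.0143,"tz":0.02,"wx":0,"wy":0,"wz":-17.5},
  {"grip":0,"tx":-0.0415,"ty":-0.0143,"tz":0.02,"wx":0,"wy":0,"wz":-17.5},
])

```text
clock: 12.63
ee_pos: [0.4907, 0.2177, 0.1058]
tcp_rot: [-0.003, 1.0, 0.0, 0.001]
force: [0.4, 0.3, 0.9]
width: 1.0
finger_force: 0.0
```

Run:
```python
from h import *
s=ctrl.sense(); print(s['clock'],s['ee_pos'],s['tcp_rot'],s['joint_pos'].round(2))
im,d=look('side')
a=cv2.resize(im[120:220,245:335],None,fx=5,fy=5,interpolation=cv2.INTER_CUBIC)
th=np.radians(17.7);ex=np.array([np.cos(th),np.sin(th)]);ey=np.array([-ex[1],ex[0]]);J=np.array([.511,.2249])
P=lambda x,y,zz:np.r_[J+ex*x/1000+ey*y/1000,zz/1000]
for q in [(x,y,35) for x,y in((-3,-33),(-3,33),(43,33),(43,-33))]:
    p=(pix('side',P(*q))-[245,120])*5; print(q,p.round()); cv2.circle(a,tuple(int(i) for i in p),3,(0,0,255),-1)
cv2.imwrite('pics/d.png',a)
```

```text
12.6333 [0.49065933 0.21765106 0.10576366] [-3.04280073e-03  9.99995151e-01  2.91127681e-04  5.94837979e-04] [-0.67  0.24  0.19  1.85 -0.05  1.05  1.12]
(-3, -33, 35) [249. 308.]
(-3, 33, 35) [194. 249.]
(43, 33, 35) [270. 228.]
(43, -33, 35) [327. 286.]
```

View pics/d.png

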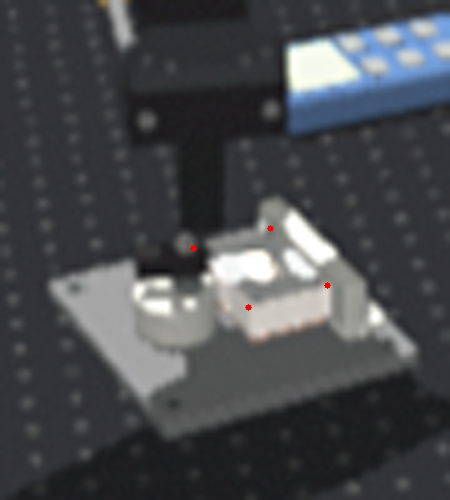

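The picture shows the housing flat on the pad against the fence, with its lid corners near the predicted dots (249,308) and (327,286). The gripper stands above the knob bar.

Emit:
jog_arm([
  {"grip":0,"tx":-0.001,"ty":-0.001,"tz":-0.03,"wx":0,"wy":0,"wz":0},
  {"grip":0,"tx":-0.001,"ty":-0.001,"tz":-0.052,"wx":0,"wy":0,"wz":0},
  {"grip":0,"tx":-0.001,"ty":-0.001,"tz":-0.058,"wx":0,"wy":0,"wz":0},
  {"grip":0,"tx":-0.001,"ty":-0.001,"tz":-0.058,"wx":0,"wy":0,"wz":0},
  {"grip":1,"tx":-0.001,"ty":-0.001,"tz":-0.058,"wx":0,"wy":0,"wz":0},
  {"grip":1,"tx":-0.001,"ty":-0.001,"tz":-0.058,"wx":0,"wy":0,"wz":0},
  {"grip":1,"tx":-0.001,"ty":-0.001,"tz":-0.058,"wx":0,"wy":0,"wz":0},
  {"grip":1,"tx":-0.001,"ty":-0.001,"tz":-0.058,"wx":0,"wy":0,"wz":0},
], newtons=20)

```text
clock: 13.35
ee_pos: [0.4894, 0.2165, 0.0484]
tcp_rot: [-0.001, 1.0, 0.0, 0.001]
force: [-0.1, -0.3, -0.8]
width: 0.784
finger_force: 0.0
```

Emit:
jog_arm([
  {"grip":1,"tx":0,"ty":0,"tz":0,"wx":0,"wy":0,"wz":0},
  {"grip":1,"tx":0,"ty":0,"tz":0,"wx":0,"wy":0,"wz":0},
  {"grip":1,"tx":0,"ty":0,"tz":0,"wx":0,"wy":0,"wz":0},
  {"grip":1,"tx":0,"ty":0,"tz":0,"wx":0,"wy":0,"wz":0},
  {"grip":1,"tx":0,"ty":0,"tz":0,"wx":0,"wy":0,"wz":0},
  {"grip":1,"tx":0,"ty":0,"tz":0,"wx":0,"wy":0,"wz":0},
  {"grip":1,"tx":0,"ty":0,"tz":0,"wx":0,"wy":0,"wz":0},
])

```text
clock: 13.93
ee_pos: [0.4887, 0.2161, 0.0474]
tcp_rot: [-0.001, 1.0, 0.0, -0.0]
force: [-0.2, 0.1, 0.3]
width: 0.248
finger_force: 0.0
```

Emit:
jog_arm([
  {"grip":1,"tx":0,"ty":0,"tz":0,"wx":0,"wy":0,"wz":0},
  {"grip":1,"tx":0,"ty":0,"tz":0,"wx":0,"wy":0,"wz":0},
  {"grip":1,"tx":0,"ty":0,"tz":0,"wx":0,"wy":0,"wz":0},
  {"grip":1,"tx":0,"ty":0,"tz":0,"wx":0,"wy":0,"wz":0},
])

```text
clock: 14.27
ee_pos: [0.4887, 0.2171, 0.0475]
tcp_rot: [-0.002, 1.0, 0.001, 0.0]
force: [0.7, 6.5, -3.0]
width: 0.163
finger_force: 20.0
```

Emit:
jog_arm([
  {"grip":1,"tx":0,"ty":0.001,"tz":0,"wx":0,"wy":0,"wz":0},
  {"grip":1,"tx":0,"ty":0.001,"tz":0,"wx":0,"wy":0,"wz":0},
  {"grip":1,"tx":0,"ty":0.001,"tz":0,"wx":0,"wy":0,"wz":0},
  {"grip":1,"tx":0,"ty":0.001,"tz":0,"wx":0,"wy":0,"wz":0},
], newtons=50)

```text
clock: 14.6
ee_pos: [0.4887, 0.2172, 0.0474]
tcp_rot: [-0.001, 1.0, 0.0, -0.0]
force: [-0.2, 2.7, -0.7]
width: 0.142
finger_force: 50.0
```

Run:
```python
from h import *
s=ctrl.sense(); print(s)
```

```text
{'clock': 14.6, 'joint_pos': array([-0.6659588 ,  0.31844241,  0.18659106,  1.90301665, -0.07291849,
        0.92653897,  1.12873628]), 'qvel': array([-0.0012439 , -0.00036374,  0.00075625,  0.00111777, -0.00036182,
        0.00045266,  0.00098591]), 'joint_torque': array([ 1.44787788e+00, -5.27850223e+01,  4.54396784e+00, -3.10994196e+01,
        7.16989227e-01,  5.02675809e-01, -2.65458348e-02]), 'ee_pos': array([0.48872179, 0.21724747, 0.04743795]), 'tcp_rot': array([-1.32286508e-03,  9.99999121e-01,  8.48508171e-05, -2.07253086e-05]), 'force': array([-0.24340953,  2.65848839, -0.67330862]), 'moment': array([ 0.64129083,  0.09168765, -0.03661839]), 'finger_force': 49.9997878074646, 'width': 0.14215299866179193}
```

Emit:
jog_arm([
  {"grip":1,"tx":0,"ty":0,"tz":0,"wx":0,"wy":0,"wz":-7},
  {"grip":1,"tx":0,"ty":0,"tz":0,"wx":0,"wy":0,"wz":-14},
  {"grip":1,"tx":0,"ty":0,"tz":0,"wx":0,"wy":0,"wz":-21},
  {"grip":1,"tx":0,"ty":0,"tz":0,"wx":0,"wy":0,"wz":-28},
  {"grip":1,"tx":0,"ty":0,"tz":0,"wx":0,"wy":0,"wz":-35},
  {"grip":1,"tx":0,"ty":0,"tz":0,"wx":0,"wy":0,"wz":-42},
  {"grip":1,"tx":0,"ty":0,"tz":0,"wx":0,"wy":0,"wz":-48},
  {"grip":1,"tx":0,"ty":0,"tz":0,"wx":0,"wy":0,"wz":-54},
])

```text
clock: 15.27
ee_pos: [0.4889, 0.2176, 0.0475]
tcp_rot: [0.455, 0.89, 0.0, 0.0]
force: [1.8, 4.0, -2.0]
width: 0.144
finger_force: 50.0
```

Run:
```python
from h import *
s=ctrl.sense(); print(s['moment'],s['force'])
```

```text
[ 0.91027288 -0.2642668   0.09578531] [ 1.83369857  4.0081472  -2.0483164 ]
```

Emit:
jog_arm([
  {"grip":1,"tx":0,"ty":0,"tz":0,"wx":0,"wy":0,"wz":-4},
  {"grip":1,"tx":0,"ty":0,"tz":0,"wx":0,"wy":0,"wz":-8},
  {"grip":1,"tx":0,"ty":0,"tz":0,"wx":0,"wy":0,"wz":-8},
])

```text
clock: 15.52
ee_pos: [0.489, 0.2176, 0.0475]
tcp_rot: [0.515, 0.857, 0.0, 0.0]
force: [2.6, 4.3, -2.2]
width: 0.141
finger_force: 50.0
```

Run:
```python
from h import *
s=ctrl.sense(); print(s['moment'],s['force'])
```

```text
[ 0.936181   -0.40718772  0.04056063] [ 2.64463354  4.3422998  -2.18395254]
```

Emit:
jog_arm([
  {"grip":1,"tx":0,"ty":0,"tz":0,"wx":0,"wy":0,"wz":-2},
  {"grip":1,"tx":0,"ty":0,"tz":0,"wx":0,"wy":0,"wz":-4},
  {"grip":1,"tx":0,"ty":0,"tz":0,"wx":0,"wy":0,"wz":-4},
])

```text
clock: 15.77
ee_pos: [0.4889, 0.2177, 0.0475]
tcp_rot: [0.543, 0.84, 0.0, 0.0]
force: [1.5, 5.6, -3.4]
width: 0.146
finger_force: 50.4
```

Run:
```python
from h import *
s=ctrl.sense(); print(s['moment'],s['force'])
```

```text
[ 1.03426073 -0.37063189  0.33300849] [ 1.4593589   5.62758999 -3.43313299]
```

Emit:
jog_arm([
  {"grip":1,"tx":0,"ty":0,"tz":0,"wx":0,"wy":0,"wz":-2},
  {"grip":1,"tx":0,"ty":0,"tz":0,"wx":0,"wy":0,"wz":-2},
  {"grip":1,"tx":0,"ty":0,"tz":0,"wx":0,"wy":0,"wz":-2},
])

```text
clock: 16.02
ee_pos: [0.4889, 0.2176, 0.0475]
tcp_rot: [0.556, 0.831, 0.0, 0.0]
force: [2.2, 5.0, -3.3]
width: 0.152
finger_force: 50.9
```

Run:
```python
from h import *
s=ctrl.sense(); print(s['moment'],s['force'])
```

```text
[ 1.08874022 -0.37998857  0.56961237] [ 2.24425604  5.02607637 -3.33712433]
```

Emit:
jog_arm([
  {"grip":0,"tx":0,"ty":0,"tz":0,"wx":0,"wy":0,"wz":0},
  {"grip":0,"tx":0,"ty":0,"tz":0,"wx":0,"wy":0,"wz":0},
  {"grip":0,"tx":0,"ty":0,"tz":0,"wx":0,"wy":0,"wz":0},
  {"grip":0,"tx":0,"ty":0,"tz":0,"wx":0,"wy":0,"wz":0},
  {"grip":0,"tx":0,"ty":0,"tz":0,"wx":0,"wy":0,"wz":0},
  {"grip":0,"tx":0,"ty":0,"tz":0.03,"wx":0,"wy":0,"wz":0},
  {"grip":0,"tx":0,"ty":0,"tz":0.07,"wx":0,"wy":0,"wz":0},
  {"grip":0,"tx":0,"ty":0,"tz":0.11,"wx":0,"wy":0,"wz":0},
])

```text
clock: 16.68
ee_pos: [0.4879, 0.2162, 0.158]
tcp_rot: [0.558, 0.83, -0.001, -0.0]
force: [0.1, -0.0, 0.1]
width: 0.669
finger_force: 0.0
```

Emit:
jog_arm([
  {"grip":0,"tx":-0.03,"ty":-0.03,"tz":0.02,"wx":0,"wy":0,"wz":0},
  {"grip":0,"tx":-0.04,"ty":-0.07,"tz":0.03,"wx":0,"wy":0,"wz":0},
  {"grip":0,"tx":-0.04,"ty":-0.11,"tz":0.03,"wx":0,"wy":0,"wz":0},
  {"grip":0,"tx":-0.04,"ty":-0.15,"tz":0.03,"wx":0,"wy":0,"wz":0},
  {"grip":0,"tx":-0.04,"ty":-0.19,"tz":0.03,"wx":0,"wy":0,"wz":0},
  {"grip":0,"tx":-0.04,"ty":-0.23,"tz":0.03,"wx":0,"wy":0,"wz":0},
  {"grip":0,"tx":-0.04,"ty":-0.26,"tz":0.03,"wx":0,"wy":0,"wz":0},
  {"grip":0,"tx":-0.04,"ty":-0.26,"tz":0.03,"wx":0,"wy":0,"wz":0},
])

```text
clock: 17.35
ee_pos: [0.4481, -0.0494, 0.1877]
tcp_rot: [0.561, 0.827, 0.0, 0.0]
force: [-0.6, 0.1, 0.1]
width: 1.001
finger_force: 0.0
```

Run:
```python
from h import *
s=ctrl.sense(); print(s['clock'],s['force'])
im,d=look('side'); t,dt=look('top')
b=cv2.resize(im[130:220,245:325],None,fx=5,fy=5,interpolation=cv2.INTER_CUBIC)
a=cv2.resize(t[160:250,215:295],None,fx=5,fy=5,interpolation=cv2.INTER_CUBIC)
cv2.imwrite('pics/e.png',np.hstack([a,b]))
P=cloud('top',dt);Z=P[...,2];v,u=np.mgrid[:400,:640]
m=(u>235)&(u<285)&(v>176)&(v<212)&(t.max(2)>190)&(Z>.028)&(Z<.039); m=cv2.morphologyEx(m.astype(np.uint8),cv2.MORPH_OPEN,np.ones((3,3)))
c=max(cv2.findContours(m,0,1)[0],key=cv2.contourArea)[:,0]
w=np.array([ray('top',*q,.035)[:2]*1000 for q in c],np.float32); print(cv2.minAreaRect(w))
```

```text
17.35 [-0.62257411  0.11019169  0.12346766]
((524.1560668945312, 228.3157501220703), (59.98789596557617, 64.74043273925781), 18.015316009521484)
```

View pics/e.png

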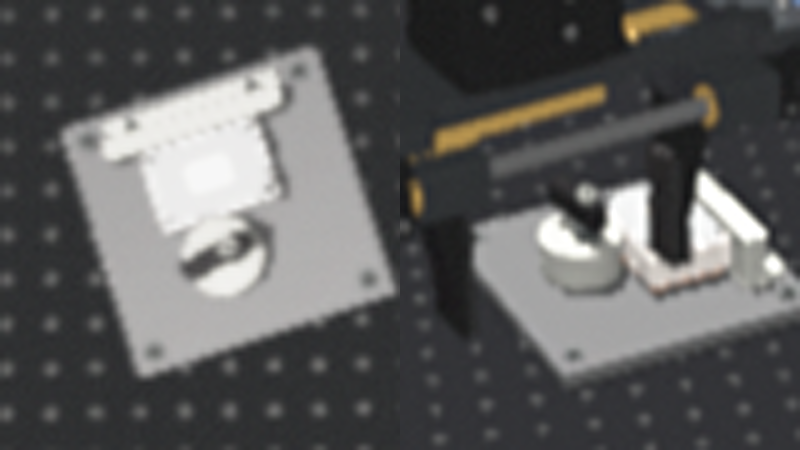

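The housing is flush with the fence and centred to within about 1 mm. The lobe is turned onto it: the moment rose to 0.57 N m before I let go, and the arm is now clear. Handing in.

```bash
python3 -c "
from station import ctrl
print(ctrl.close_job())"
```

```text
the job is handed in; nothing more can be done
None
```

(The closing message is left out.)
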